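Gauge the blanks by pinching and load the right one in the drill vice

ROBOT

A 6-joint arm with a two-finger parallel gripper is mounted at the origin on the work surface. World frame = base frame: x ahead of the robot, y to its left, z up, the work surface at z = 0. Lengths are in m, angles in rad, forces in N, time in s.
With the tool pointing down it reaches from about 0.35 to 0.85 m from the base axis. Payload 8.1 kg.
Tool frame: the origin (TCP) lies at the very end of the fingers, on their centre line; the grasp point (between the pads) lies 19 mm behind it; z points along the fingers, y is the line along which they close (so a half turn about z gives the same grasp; the last joint's range is limited). The gripper opens to 93 mm and grips with 3 to 60 N. Pads are 15 mm wide; open, the fingers measure 128 mm over their backs; the gripper's body (75 mm by 188 mm) begins 65 mm behind the grasp point.
Start: joints at [-0.085, 0.13, 1.488, -0, 1.523, -0.085], TCP at [0.6, 0, 0.219] pointing down, gripper open.
Joint ranges: [-2.96, 2.96], [-0.89, 2.26], [0.02, 2.5], [-1.34, 4.48], [0, 2.73], [-2.66, 2.66]. Speed limits (rad/s): [2.39, 2.39, 2.79, 3.14, 3.14, 3.14].

INTERFACE

Orientations are given as a rotation vector (axis times angle).
In Python, from plant import monitor, eyes, ticket gives the robot as it stands.
- The arm moves only by the tool arm_command, never from a script. Its argument "deltas" is a list that holds one entry, the list of rows, each a list of 6 numbers: the shift along the world's x, y, z in cm, then the turn, a rotation vector about the world's x, y, z in degrees. In form: [[[tx, ty, tz, rx, ry, rz], ...]]. A call has 1 to 12 rows; each row shifts and turns the commanded pose from where the row before left it; what a row does not reach is not made up. A row lasts 1/12 s, in which the tool goes at most 41.7 mm and 7.16 degrees, less where a joint would pass 70% of its speed; a pose out of reach is approached as far as the arm can. A call is refused whole if a number of a shift passes 4.17 or a number of a turn 7.16, either way. A call with a gripper value outside its range is refused whole. "gripper" is the opening, from -1 (shut) to 1 (fully open), set as the call begins (left out, the last holds). The fingers move at their own pace and stop on an object; "squeeze" is the grip in N (left out, the last holds). Time passes only in rows, so rows that do not move let the fingers close. It gives the time, the measured TCP pose, the force, the opening and the grip force at its end, in the units of the state.
- monitor.read_state(): the state, without advancing time (a new reading comes with each control period).
- eyes.read_camera(name): name is "scene" or "side" or "wrist"; returns the picture (480x640x3 uint8, blue, green, red); there is no depth.
- eyes.camera_model(name): a dict with "fx", "fy", "cx", "cy" (pixels), "rvec" (rotation vector, rad) and "tvec" (3), from world to camera coordinates, as OpenCV has them. Camera axes: x right, y down, z forward; pixel columns grow to the right and rows downward; lengths in m; the calibration is good to about 2 mm. A picture is of the moment at which its call begins: read the wrist's pose just before it. camera_model takes no time and is no camera call; for the wrist camera it gives the pose at the moment of the call.
- ticket.close_job(): hands the job in; it is judged then, once.
The state is a dict: "t": time; "q": joint angles; "dq": joint speeds; "joint_torque": joint torques, N m; "tool_pos": TCP position; "orientation": TCP orientation; "force": force on the tool from outside, world axes, zero at the start; "wrist_torque": the same for the moment, N m; "opening": finger opening in m; "gripper_force": force on a finger pad.
Only numpy, scipy, OpenCV 4.12 (cv2) and the standard library are available. Lean on these libraries where they do the work, as an engineer would, in place of code of your own. Each camera call takes 0.05 s, during which the arm holds its last target. There are 200 camera calls.

TASK

Three steel blanks of different thickness stand in the wooden rack, and only the 12 mm one fits the drill vice: find it by pinching them where they stand, and leave the other two standing in their grooves. Put it upright into the slot of the vice, right down on the slot floor, then slide it along the slot until its end meets the tip of the work stop screw, press it against the tip for about a second with a moderate push of about 10 N (never over 30 N, neither there nor on the vice), and let go so that it stays touching the tip. Leave everything else on the bench where it is.

Things in the scene. Friction and masses are not known exactly. Their poses are not given: they have to be found in the camera images.
- blank_a: One of three steel blanks, 70 mm long (x), 60 mm high (z); one is 12, one 15, one 18 mm thick (y); the letter does not tell which. Origin: centre of the underside. 0.3 to 0.75 kg. Stands on its 70 mm edge in a groove of the rack, its top 42 mm above the rack top, 2 to 5 mm free on each side.
- blank_b: One of three steel blanks, 70 mm long (x), 60 mm high (z); one is 12, one 15, one 18 mm thick (y); the letter does not tell which. Origin: centre of the underside. 0.3 to 0.75 kg. Stands on its 70 mm edge in a groove of the rack, its top 42 mm above the rack top, 2 to 5 mm free on each side.
- blank_c: One of three steel blanks, 70 mm long (x), 60 mm high (z); one is 12, one 15, one 18 mm thick (y); the letter does not tell which. Origin: centre of the underside. 0.3 to 0.75 kg. Stands on its 70 mm edge in a groove of the rack, its top 42 mm above the rack top, 2 to 5 mm free on each side.
- rack: Fixed wooden block, 100 mm long (x), 222 mm wide (y), 30 mm high, with three grooves along its x at y = -80, 0 and +80 mm, 22 mm wide, open at both ends; groove floors 12 mm above the bench. Origin: centre of the underside, on the bench.
- vice: Fixed drill vice, base 170 (x) by 150 mm (y). Two jaws, 36 mm to either side, form an open-topped slot along its x at y = 0: 13.4 mm wide, 170 long, floor 20 mm and jaw tops 46 mm above the bench, 3 mm 45-degree lead-in chamfers. The jaws do not move. Screw with cross handle to -y, out to 118 mm, 44 mm high. Origin: centre of the underside, on the bench.
- stop: Steel work stop clamped over the +x half of the slot. Origin: on the slot floor below its front face, which looks to -x along the slot; block 60 mm wide, 30 long, to 55 mm above that floor. From the face, 36 mm above the floor, a screw points to -x, its tip 16 to 44 mm out, set anew each time, not measured. The tip is a sprung pin: 3 mm in at under 2 N, then rigid.
- wrench: Bystander: steel open wrench, 170 mm long along its x, lying in front of rack and vice, nearer the robot.
- screwdriver: Bystander: black-handled screwdriver, 190 mm long along its x, lying.
- hammer: Bystander: hammer with a wooden handle, 280 mm long along its x, lying.
- tape: Bystander: roll of grey tape, 100 mm across and 24 mm high, lying flat.
- jar: Bystander: glass jar with a black cap, 64 mm across, 75 mm high, standing.
- offcut: Bystander: pale wood offcut, 110 x 60 x 30 mm, lying flat.
- oiler: Bystander: white plastic bottle with a black cap, 52 mm across, 120 mm high, standing.
Not all that is in view belongs to the job. What is shaped like the blank_b but blue or green is not meant. What is shaped like the blank_c but yellow is not meant.

How it is judged:
By the outcome, as a careful person would: the job done as asked, in the order asked, and still so for the second after the job is handed in, with the robot touching nothing.
It also fails if it takes over 69 s, if anything falls off the work surface, if the arm or the gripper's body presses on something with over 40 N, if the wrist force passes 120 N, or if a joint passes its speed limit or range.

## Working session

There is one attempt and no reset: what is moved stays moved. The work goes in short steps, Python scripts to look and compute and a tool call to move; the robot and the scene stay as the last step left them, time stands still between calls to the robot, and variables do not carry over. Pictures are saved under pics/ and viewed, at most 10 in all, crops included, and the job is handed in when it is done.

Besides the shell and the picture viewer there is one more tool, called as name(argument=value, ...) on one line, values as JSON. arm_command: Moves the arm, as the interface text tells. Its arguments: {"type":"object","properties":{"deltas":{"type":"array"},"gripper":{"type":"number"},"squeeze":{"type":"number"}},"required":["deltas"]}

```bash
mkdir -p pics; ls
python3 - <<'E'
from plant import monitor, eyes
import cv2
for n in ("scene","side"):
    cv2.imwrite(f"pics/{n}0.png",eyes.read_camera(n)); print(n,eyes.camera_model(n))
print(monitor.read_state())
E
```

```text
pics
scene {'fx': 463.5192097291653, 'fy': 463.5192097291653, 'cx': 318.09558120781577, 'cy': 233.10014057604474, 'rvec': array([ 1.5192011 ,  2.22866225, -0.73597338]), 'tvec': array([ 0.20905058, -0.38734678,  1.36790013])}
side {'fx': 468.80435015819535, 'fy': 468.80435015819535, 'cx': 318.16518668859806, 'cy': 249.24455342272003, 'rvec': array([ 0.2967125 , -2.83222146,  1.17539224]), 'tvec': array([0.55381585, 0.12931596, 1.1475143 ])}
{'t': 0.1, 'q': array([-8.53949523e-02,  1.31084080e-01,  1.48912282e+00, -1.19350428e-05,
        1.52297140e+00, -8.53842041e-02]), 'dq': array([-0.00193956, -0.00150478, -0.00381389, -0.00074334, -0.00071349,
       -0.0006552 ]), 'joint_torque': array([ 2.89806376e-03, -5.61339462e+01, -4.93095982e+01,  7.72326719e-02,
        2.89617141e-02, -2.83941080e-05]), 'tool_pos': array([5.99518227e-01, 6.20959261e-05, 2.17719377e-01]), 'orientation': array([-2.22060034e+00, -2.22057776e+00,  1.61828709e-03]), 'force': array([ 0.11155872, -0.16494615, -0.25174089]), 'wrist_torque': array([-0.02998152, -0.00798754,  0.02209411]), 'gripper_force': 0.0, 'opening': 0.09298016918376394}
```

View pics/scene0.png

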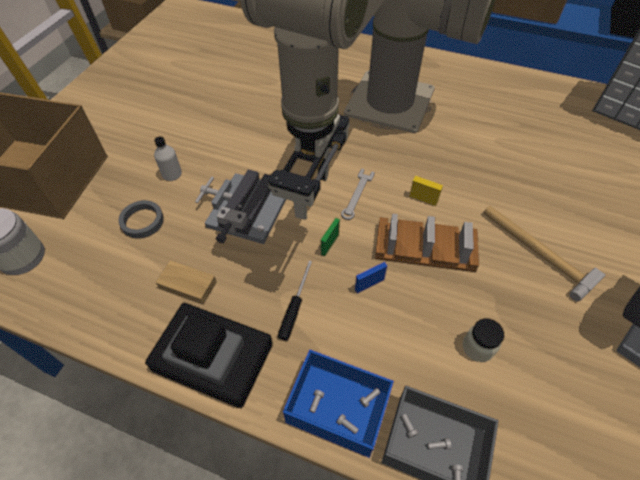

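View pics/side0.png

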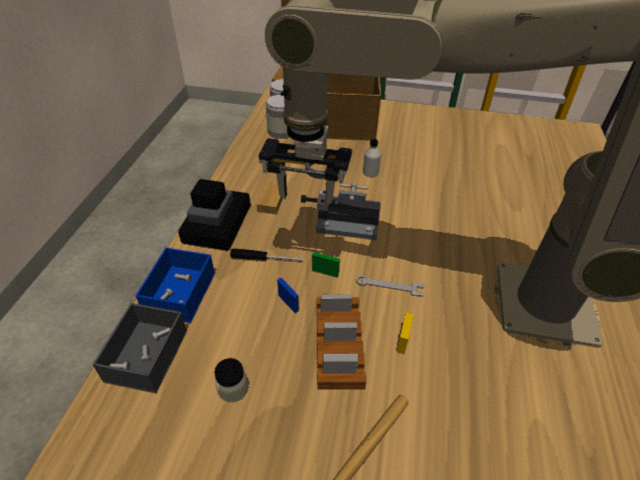

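The scene view shows the rack at (428,243) with three grey blanks (394, 430 and 466, all near row 237). The vice is at (245,208), partly hidden by the gripper. The blue (371,277), green (330,236) and yellow (426,190) blocks are distractors. In the side view the rack is at (340,343), the vice at (348,212) and the stop at (325,207).

```bash
cat > h.py <<'E'
import cv2, numpy as np
from plant import monitor, eyes
def P(m):
    R=cv2.Rodrigues(np.array(m["rvec"]))[0]; return R,np.array(m["tvec"])
def K(m): return np.array([[m["fx"],0,m["cx"]],[0,m["fy"],m["cy"]],[0,0,1.]])
def ray(m,uv):
    R,t=P(m); d=R.T@np.linalg.inv(K(m))@[uv[0],uv[1],1]; return -R.T@t,d/np.linalg.norm(d)
def plane(m,uv,z):
    c,d=ray(m,uv); return c+d*(z-c[2])/d[2]
def tri(obs):
    A=np.zeros((3,3));b=np.zeros(3)
    for m,uv in obs:
        c,d=ray(m,uv);Q=np.eye(3)-np.outer(d,d);A+=Q;b+=Q@c
    p=np.linalg.solve(A,b); return p,[np.linalg.norm((np.eye(3)-np.outer(ray(m,uv)[1],ray(m,uv)[1]))@(p-ray(m,uv)[0])) for m,uv in obs]
def proj(m,p): return cv2.projectPoints(np.array(p,float).reshape(-1,3),np.array(m["rvec"]),np.array(m["tvec"]),K(m),None)[0].reshape(-1,2)
def crop(img,x0,y0,w,h,s): return cv2.resize(img[y0:y0+h,x0:x0+w],None,fx=s,fy=s,interpolation=cv2.INTER_CUBIC)
E
python3 - <<'E'
from h import *
np.set_printoptions(precision=4,suppress=True)
S=eyes.camera_model("scene");D=eyes.camera_model("side")
print("blanks",[plane(S,p,.07) for p in ((394,222),(431,225),(467,229))])
print([plane(D,p,.07) for p in ((337,298),(340,327),(340,360))])
print("vice",plane(S,(245,208),.03),plane(D,(348,212),.03))
print("wr",plane(S,(358,195),0), "green",plane(S,(330,240),.03),"jar",plane(S,(487,330),.07),"oil",plane(S,(165,160),.05))
a=crop(cv2.imread("pics/scene0.png"),370,205,120,75,5); b=crop(cv2.imread("pics/side0.png"),300,285,80,110,5)
cv2.imwrite("pics/c1.png",a);cv2.imwrite("pics/c2.png",b)
E
```

```text
blanks [array([0.4818, 0.1451, 0.07  ]), array([0.4605, 0.2223, 0.07  ]), array([0.4431, 0.2973, 0.07  ])]
[array([0.4921, 0.1529, 0.07  ]), array([0.4722, 0.2295, 0.07  ]), array([0.4587, 0.3089, 0.07  ])]
vice [ 0.5372 -0.1976  0.03  ] [ 0.5192 -0.1938  0.03  ]
wr [ 0.3771  0.0312 -0.    ] green [0.5511 0.022  0.03  ] jar [0.6642 0.3768 0.07  ] oil [ 0.4844 -0.4454  0.05  ]
```

View pics/c1.png

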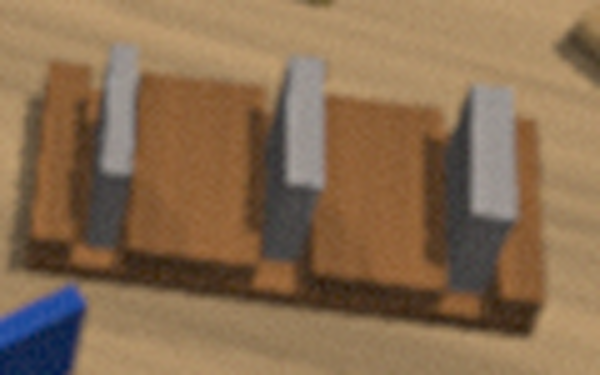

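The crop puts the top widths of the left, middle and right blanks at about 28, 37 and 43 px. The left one at scene (394,237) therefore looks like the 12 mm blank, and pinching will confirm that. I'll move above the rack, turning the tool as I go.

arm_command(deltas=[[[-1,1,1,0,0,-7],[-1,1.5,1,0,0,-7],[-1,1.5,1,0,0,-7],[-1,1.5,1,0,0,-7],[-1,1.5,1,0,0,-7],[-1,1.5,0.5,0,0,-7],[-1,1.5,0.5,0,0,-7],[-1,1.5,0,0,0,-7],[-1,1.5,0,0,0,-7],[-1,1.0,0,0,0,-7],[-1,1.0,0,0,0,-7],[0,0,0,0,0,0]]], gripper=0.0)

```text
t: 1.1
tool_pos: [0.4886, 0.1516, 0.2784]
orientation: [-3.122, -0.347, 0.001]
force: [-0.1, -0.2, -0.1]
opening: 0.0465
gripper_force: 0.0
```

Run:
```python
from h import *
np.set_printoptions(precision=4,suppress=True)
s=monitor.read_state(); W=eyes.camera_model("wrist"); w=eyes.read_camera("wrist"); sc=eyes.read_camera("scene"); sd=eyes.read_camera("side")
print(s["t"],s["tool_pos"],s["orientation"],s["q"],W, -P(W)[0].T@P(W)[1])
import pickle; pickle.dump(W,open("W1.pkl","wb"))
cv2.imwrite("pics/w1.png",w);cv2.imwrite("pics/s1.png",sc);cv2.imwrite("pics/d1.png",sd)
a=crop(sc,190,150,110,100,4); b=crop(sd,290,165,100,80,4)
b=cv2.copyMakeBorder(b,0,a.shape[0]-b.shape[0],0,0,cv2.BORDER_CONSTANT)
cv2.imwrite("pics/c3.png",cv2.resize(np.hstack([a[:,:400],b]),None,fx=1,fy=1))
```

```text
1.1 [0.4886 0.1516 0.2784] [-3.1217 -0.3474  0.0014] [ 0.2    -0.1272  1.6381  0.0007  1.6315  1.5492] {'fx': 369.3961295570769, 'fy': 369.3961295570769, 'cx': 316.6353141496182, 'cy': 238.03766943678048, 'rvec': array([-2.2875,  1.8301,  0.2409]), 'tvec': array([0.0401, 0.4473, 0.5789])} [0.5584 0.1661 0.4443]
```

View pics/w1.png

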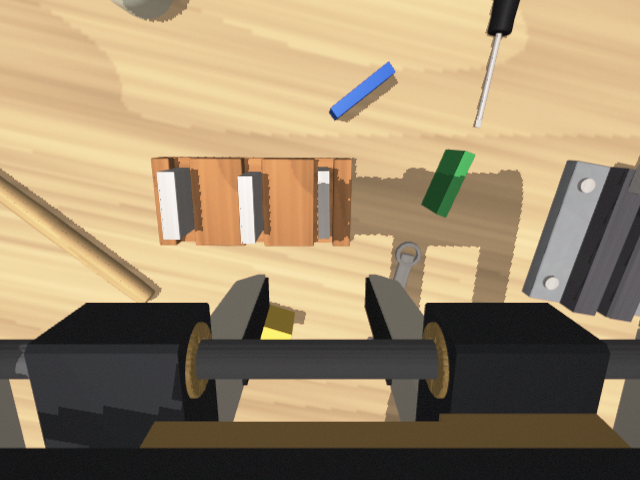

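View pics/c3.png

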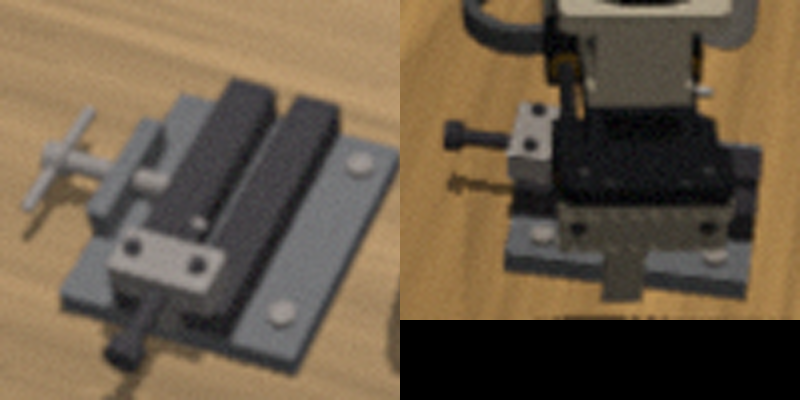

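In the wrist view the rack is level with the image, so the tool yaw already matches the rack. The thin blank's top is centred at about (324,204) and is 12 px wide, against 15 and 20 px for the others. In the scene crop the slot runs from (284,97) to about (205,240), and the stop block covers its +x half with the tip at crop (199,222).

Run:
```python
from h import *
import pickle
np.set_printoptions(precision=4,suppress=True)
S=eyes.camera_model("scene");W=pickle.load(open("W1.pkl","rb"))
for n,a,b in (("ctr",(394.2,227),(324,204)),("front L",(395,239.4),(324,170)),("rear",(395.1,214.4),(324,237)),("mid",(430.8,229.2),(245.5,208)),("thick",(468.2,235.6),(169,205))):
    print(n,*tri([(S,a),(W,b)]),plane(W,b,.072),plane(S,a,.072))
for n,p in (("near edge",(568,160)),("far",(525,290))): print(n,plane(W,p,.012))
c=lambda u,v:(190+u/4,150+v/4)
for p in ((284,97),(230,206),(275,95),(293,97)): print("slot",plane(S,c(*p),.046))
print("rack corners",[plane(W,p,.03) for p in((153,158),(352,158),(160,246),(350,246))])
```

```text
ctr [0.4985 0.1476 0.0747] [np.float64(0.002123089365725639), np.float64(0.0021230893657256064)] [0.4982 0.1453 0.072 ] [0.4964 0.1494 0.072 ]
front L [0.5316 0.1569 0.0772] [np.float64(0.00373167029807881), np.float64(0.0037316702980788323)] [0.5315 0.153  0.072 ] [0.5276 0.1602 0.072 ]
rear [0.4653 0.1399 0.0761] [np.float64(0.002104178606315335), np.float64(0.0021041786063153)] [0.4644 0.1375 0.072 ] [0.462  0.1416 0.072 ]
mid [0.477  0.2233 0.0757] [np.float64(0.0013365994159673118), np.float64(0.001336599415967253)] [0.4766 0.2226 0.072 ] [0.4735 0.2246 0.072 ]
thick [0.4613 0.3015 0.0703] [np.float64(0.0017341694236117033), np.float64(0.0017341694236117635)] [0.4625 0.2992 0.072 ] [0.4614 0.3028 0.072 ]
near edge [ 0.5995 -0.1194  0.012 ]
far [ 0.4375 -0.1291  0.012 ]
slot [ 0.4382 -0.2016  0.046 ]
slot [ 0.5284 -0.1931  0.046 ]
slot [ 0.4387 -0.2075  0.046 ]
slot [ 0.4362 -0.1964  0.046 ]
rack corners [array([0.4999, 0.3376, 0.03  ]), array([0.5479, 0.1244, 0.03  ]), array([0.4011, 0.3187, 0.03  ]), array([0.4498, 0.1022, 0.03  ])]
```

The blank's top triangulates to 0.072–0.077 m, with its centre at about (0.497, 0.147), and the rack yaw is 12.7°. Both match the given sizes. Next I descend and pinch.

arm_command(deltas=[[[0.4,-0.2,-3,0,0,0],[0.4,-0.2,-3,0,0,0],[0,0,-3,0,0,0],[0,0,-3,0,0,0],[0,0,-3,0,0,0],[0,0,-3,0,0,0],[0,0,-1,0,0,0],[0,0,-1,0,0,0],[0,0,-1,0,0,0],[0,0,-1,0,0,0],[0,0,-1,0,0,0],[0,0,0,0,0,0]]])

```text
t: 2.25
tool_pos: [0.4973, 0.1458, 0.0472]
orientation: [3.121, 0.356, -0.002]
force: [-0.4, 0.0, -0.8]
opening: 0.0463
gripper_force: 0.0
```

arm_command(deltas=[[[0,0,-0.4,0,0,0],[0,0,0,0,0,0],[0,0,0,0,0,0],[0,0,0,0,0,0],[0,0,0,0,0,0],[0,0,0,0,0,0]]], gripper=-1, squeeze=6)

```text
t: 2.75
tool_pos: [0.4984, 0.1461, 0.0451]
orientation: [-3.121, -0.356, -0.001]
force: [1.3, -0.5, 3.6]
opening: 0.0119
gripper_force: 6.0
```

The opening reads 11.9 mm, so this is the 12 mm blank. I'll grip it firmly and lift.

arm_command(deltas=[[[0,0,0,0,0,0],[0,0,0,0,0,0],[0,0,0.3,0,0,0],[0,0,0.7,0,0,0],[0,0,1,0,0,0],[0,0,2,0,0,0],[0,0,2.5,0,0,0],[0,0,3,0,0,0],[0,0,3,0,0,0],[0,0,3,0,0,0],[0,0,3,0,0,0],[0,0,1.5,0,0,0]]], squeeze=45)

```text
t: 3.75
tool_pos: [0.4993, 0.1463, 0.2501]
orientation: [-3.121, -0.356, -0.009]
force: [-0.3, -0.4, -2.8]
opening: 0.0116
gripper_force: 45.0
```

arm_command(deltas=[[[-0.3,-1.5,0,0,0,0],[-0.7,-3,0,0,0,-1],[-0.8,-3.4,0,0,0,-1],[-0.8,-3.4,0,0,0,-1],[-0.8,-3.4,0,0,0,-1],[-0.8,-3.4,0,0,0,-1],[-0.8,-3.4,0,0,0,-1],[-0.8,-3.4,0,0,0,-1],[-0.8,-3.4,0,0,0,-1],[-0.7,-3,0,0,0,-1],[-0.3,-1.5,0,0,0,0],[0,0,0,0,0,0]]])

```text
t: 4.75
tool_pos: [0.4209, -0.1849, 0.2454]
orientation: [3.138, 0.104, -0.0]
force: [0.6, -0.2, -3.3]
opening: 0.0121
gripper_force: 45.0
```

arm_command(deltas=[[[0,0,0,0,0,0],[0,0,0,0,0,0],[0,0,0,0,0,0]]])

```text
t: 5.0
tool_pos: [0.4222, -0.181, 0.2449]
orientation: [-3.139, -0.112, -0.0]
force: [0.7, -0.4, -4.1]
opening: 0.0117
gripper_force: 45.0
```

Run:
```python
from h import *
np.set_printoptions(precision=4,suppress=True)
s=monitor.read_state(); W=eyes.camera_model("wrist"); w=eyes.read_camera("wrist"); sc=eyes.read_camera("scene")
print(s["t"],s["tool_pos"],s["orientation"],s["opening"],s["force"],s["wrist_torque"])
import pickle; pickle.dump(W,open("W2.pkl","wb"))
cv2.imwrite("pics/w2full.png",w);cv2.imwrite("pics/s2.png",sc)
print(proj(W,[[.52,-.2,.046]]))
cv2.imwrite("pics/w2.png",cv2.resize(w,(800,600),interpolation=cv2.INTER_CUBIC))
```

```text
5.0 [ 0.4222 -0.181   0.2449] [-3.1393 -0.1116 -0.0004] 0.011677719919684002 [ 0.6538 -0.3617 -4.105 ] [ 0.0584  0.0848 -0.0553]
[[343.417  112.6661]]
```

View pics/w2.png

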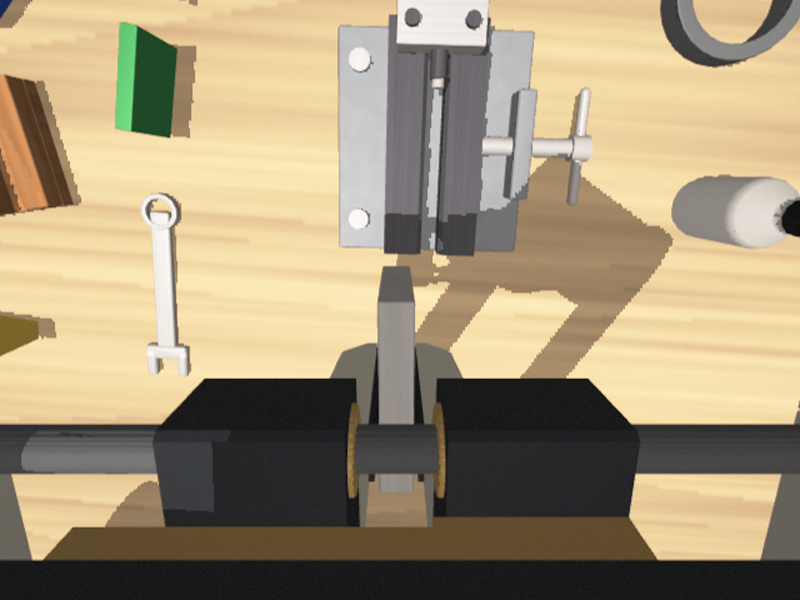

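The view is clear. The slot mouth is at (428,253) in the enlarged picture and runs up to the stop tip at (437,85). The blank hangs upright in the fingers, with its top front edge at (380–414,302). I'll take a closer crop for precision.

Run:
```python
from h import *
w=cv2.imread("pics/w2full.png")
cv2.imwrite("pics/c4.png",crop(w,290,0,110,75,7)); 
a=crop(w,290,30,110,85,7)
cv2.imwrite("pics/c5.png",np.vstack([crop(w,290,35,114,50,7),crop(w,290,180,114,35,7)]))
```

```text
(no output)
```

View pics/c5.png

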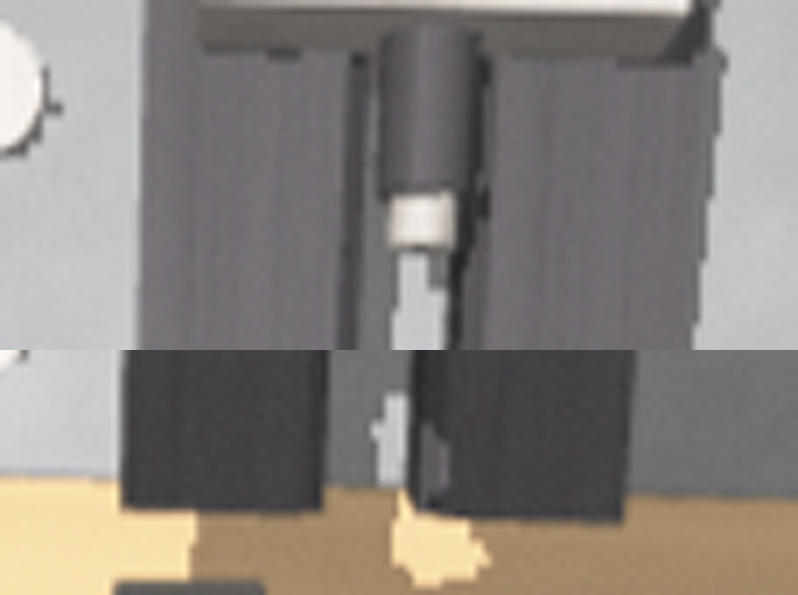

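Run:
```python
from h import *
import pickle
np.set_printoptions(precision=4,suppress=True)
W=pickle.load(open("W2.pkl","rb"));S=eyes.camera_model("scene")
u=lambda x,y:(290+x/7,35+y/7); l=lambda x,y:(290+x/7,180+(y-350)/7)
L=plane(W,l(122,508),.046);R=plane(W,l(622,521),.046);c0=(L+R)/2
print("near L,R,c",L,R,c0,np.linalg.norm(L-R),"innerL",plane(W,l(323,509),.046))
L1=plane(W,u(144,200),.046);R1=plane(W,u(707,200),.046);c1=(L1+R1)/2
print("far",L1,R1,c1,np.linalg.norm(L1-R1))
print("yaws",[np.degrees(np.arctan2(*(b-a)[[1,0]])) for a,b in((L,L1),(R,R1),(c0,c1))], "perp",np.degrees(np.arctan2(*(L-R)[[0,1]])))
print("base near corners",plane(W,(340/1.25,246/1.25),.012),plane(W,(517/1.25,251/1.25),.012))
t=u(422,247);print("tip",plane(W,t,.058),"pin axis",plane(W,u(427,110),.062),plane(W,u(422,225),.059))
print("tip tri",*tri([(W,t),(S,(190+199/4,150+220/4))]))
# mouth via scene
c=lambda a,b:(190+a/4,150+b/4)
print("mouth tri",*tri([(W,l(323,508)),(S,c(275,95))]),*tri([(W,l(122,508)),(S,c(235,80))]))
# blank: top front edge
a=plane(W,(380/1.25,302/1.25),.272);b=plane(W,(414/1.25,302/1.25),.272);print("blank front",a,b,(a+b)/2)
a=plane(W,(383/1.25,267/1.25),.212);b=plane(W,(411/1.25,267/1.25),.212);print("blank front bot",a,b,(a+b)/2)
s=monitor.read_state();print(s["tool_pos"],cv2.Rodrigues(s["orientation"])[0])
```

```text
near L,R,c [ 0.4327 -0.1718  0.046 ] [ 0.4359 -0.243   0.046 ] [ 0.4343 -0.2074  0.046 ] 0.07128346093555085 innerL [ 0.4346 -0.2004  0.046 ]
far [ 0.5601 -0.1665  0.046 ] [ 0.5652 -0.2393  0.046 ] [ 0.5626 -0.2029  0.046 ] 0.07303873555895744
yaws [np.float64(2.3942077336169723), np.float64(1.6297307834701735), np.float64(2.009124585025203)] perp -2.5488349531122005
base near corners [ 0.4307 -0.1326  0.012 ] [ 0.4372 -0.2864  0.012 ]
tip [ 0.5549 -0.2021  0.058 ] pin axis [ 0.5697 -0.201   0.062 ] [ 0.5573 -0.2018  0.059 ]
tip tri [ 0.5539 -0.2004  0.0586] [np.float64(0.0019025892465908555), np.float64(0.0019025892465908602)]
mouth tri [ 0.4373 -0.2036  0.0473] [np.float64(0.004042718997793748), np.float64(0.004042718997793786)] [ 0.4579 -0.1914  0.0954] [np.float64(0.02520909931746776), np.float64(0.02520909931746769)]
blank front [ 0.4549 -0.1747  0.272 ] [ 0.4557 -0.1853  0.272 ] [ 0.4553 -0.18    0.272 ]
blank front bot [ 0.4542 -0.174   0.212 ] [ 0.4551 -0.1862  0.212 ] [ 0.4547 -0.1801  0.212 ]
[ 0.4223 -0.181   0.2448] [[ 0.9974  0.0715  0.0002]
 [ 0.0715 -0.9974  0.0002]
 [ 0.0002 -0.0001 -1.    ]]
```

Jaw outer span comes out at 72 mm, matching 2 × 36, and the vice yaw is about 2.3°. The slot line is y ≈ −0.2048 at x = 0.508 and the tip is at about (0.555, −0.202, 0.058). I'll move above the slot, clear of the tip, with the underside about 12 mm above the jaws, and check there.

arm_command(deltas=[[[1,-0.2,0,0,0,-0.6],[2,-0.6,0,0,0,-0.6],[2.6,-0.7,0,0,0,-0.6],[2,-0.5,-0.5,0,0,0],[1,-0.3,-1.5,0,0,0],[0,0,-2.5,0,0,0],[0,0,-2.5,0,0,0],[0,0,-2.5,0,0,0],[0,0,-2.4,0,0,0],[0,0,-2,0,0,0],[0,0,-1,0,0,0],[0,0,-0.5,0,0,0]]])

```text
t: 6.1
tool_pos: [0.507, -0.2037, 0.0886]
orientation: [-3.139, -0.062, 0.005]
force: [-1.2, -0.8, -2.9]
opening: 0.0116
gripper_force: 45.0
```

arm_command(deltas=[[[0,0,0,0,0,0],[0,0,0,0,0,0],[0,0,0,0,0,0]]])

```text
t: 6.35
tool_pos: [0.5092, -0.2054, 0.0925]
orientation: [3.14, 0.061, 0.004]
force: [0.4, -0.2, -2.7]
opening: 0.0121
gripper_force: 45.0
```

Run:
```python
from h import *
np.set_printoptions(precision=4,suppress=True)
s=monitor.read_state(); W=eyes.camera_model("wrist"); w=eyes.read_camera("wrist")
sc=eyes.read_camera("scene"); sd=eyes.read_camera("side")
print(s["t"],s["tool_pos"],s["orientation"],s["opening"],s["force"],s["wrist_torque"])
import pickle; pickle.dump(W,open("W3.pkl","wb"))
cv2.imwrite("pics/w3full.png",w);cv2.imwrite("pics/s3full.png",sc);cv2.imwrite("pics/d3full.png",sd)
p=s["tool_pos"]; print(proj(W,[p+[.033,0,-.033],[.555,-.202,.058],[.434,-.2077,.046]]),proj(eyes.camera_model("scene"),[p]),proj(eyes.camera_model("side"),[p]))
cv2.imwrite("pics/c6.png",crop(w,240,90,160,120,5))
```

```text
6.35 [ 0.5092 -0.2054  0.0925] [3.1397 0.0606 0.0039] 0.012052379107897915 [ 0.3689 -0.1949 -2.7379] [0.0398 0.0692 0.0496]
[[317.1584 212.7117]
 [311.7655 188.7808]
 [314.2544 370.9443]] [[243.8107 180.8768]] [[353.6559 192.5262]]
```

View pics/c6.png

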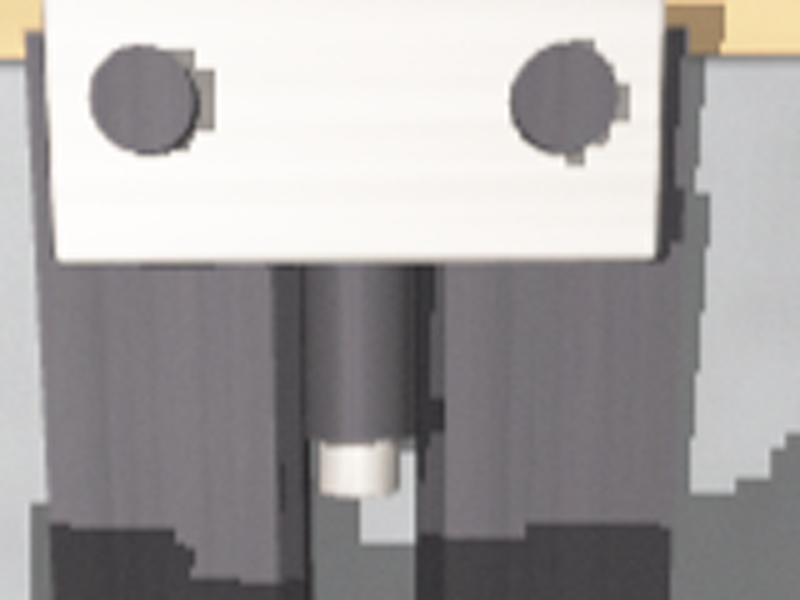

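The pin axis is at (311.6,184) full-frame and the slot edges are symmetric around it (u ≈ 312). The blank's end lies just below this crop, so I'll look there.

Run:
```python
from h import *
w=cv2.imread("pics/w3full.png")
cv2.imwrite("pics/c7.png",crop(w,240,180,160,120,5))
```

```text
(no output)
```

View pics/c7.png

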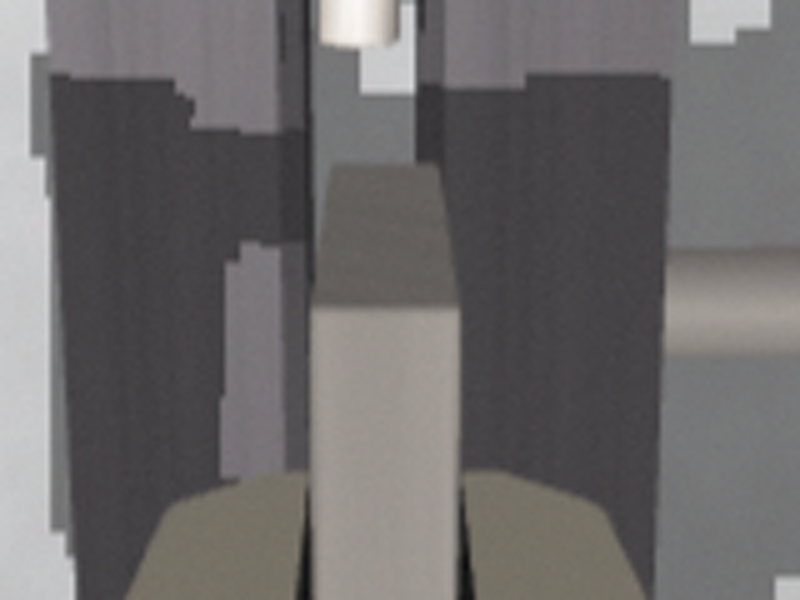

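Run:
```python
from h import *
import pickle
np.set_printoptions(precision=4,suppress=True)
W=pickle.load(open("W3.pkl","rb")); g=lambda x,y:(240+x/5,180+y/5)
s=monitor.read_state();zb=s["tool_pos"][2]-.033
a=plane(W,g(331,163),zb);b=plane(W,g(436,163),zb);print("bot",a,b,(a+b)/2)
a=plane(W,g(313,306),zb+.06);b=plane(W,g(461,306),zb+.06);print("top",a,b,(a+b)/2)
L0,L1=[plane(W,g(*p),.046) for p in((51,90),(70,400))];R0,R1=[plane(W,g(*p),.046) for p in((669,90),(661,400))]
print(L0,L1,R0,R1,np.linalg.norm(L0-R0))
print("slot mid",(L0+R0)/2,(L1+R1)/2,"yaw",np.degrees(np.arctan2(*(L0-L1)[[1,0]])),np.degrees(np.arctan2(*(R0-R1)[[1,0]])))
print("pin",plane(W,g(358,45),.058), "chamfers mid",[ (plane(W,g(x,-185),.046)+plane(W,g(y,-185),.046))/2 for x,y in((275,445),)])
print(s["t"],s["tool_pos"],s["orientation"])
```

```text
bot [ 0.542  -0.1994  0.059 ] [ 0.5424 -0.2109  0.059 ] [ 0.5422 -0.2052  0.059 ]
top [ 0.542  -0.1996  0.119 ] [ 0.5425 -0.2112  0.119 ] [ 0.5422 -0.2054  0.119 ]
[ 0.5468 -0.1665  0.046 ] [ 0.5092 -0.1685  0.046 ] [ 0.5495 -0.238   0.046 ] [ 0.5119 -0.2399  0.046 ] 0.07153009577713079
slot mid [ 0.5482 -0.2022  0.046 ] [ 0.5105 -0.2042  0.046 ] yaw 3.0562570163022014 2.9663928488398787
pin [ 0.5549 -0.2019  0.058 ] chamfers mid [array([ 0.579 , -0.2012,  0.046 ])]
6.5 [ 0.5088 -0.2054  0.092 ] [3.14   0.0602 0.003 ]
```

The blank's end sits 2.5 mm to the −y side of the slot line, so I'll correct that and lower gently.

arm_command(deltas=[[[0,0.12,0,0,0,0.2],[0,0.13,0,0,0,0.2],[0,0,-0.3,0,0,0],[0,0,-0.3,0,0,0],[0,0,-0.3,0,0,0],[0,0,-0.3,0,0,0],[0,0,-0.2,0,0,0],[0,0,0,0,0,0]]])

```text
t: 7.17
tool_pos: [0.5075, -0.2023, 0.0758]
orientation: [-3.14, -0.071, 0.002]
force: [0.4, -0.1, -4.1]
opening: 0.0114
gripper_force: 45.0
```

arm_command(deltas=[[[0,0,-0.1,0,0,0],[0,0,-0.1,0,0,0],[0,0,0,0,0,0]]])

```text
t: 7.42
tool_pos: [0.508, -0.2024, 0.0745]
orientation: [-3.141, -0.071, 0.0]
force: [-0.0, -0.3, -3.1]
opening: 0.0117
gripper_force: 45.0
```

arm_command(deltas=[[[0,0,-0.1,0,0,0],[0,0,-0.1,0,0,0],[0,0,-0.1,0,0,0],[0,0,-0.1,0,0,0],[0,0,0,0,0,0]]])

```text
t: 7.83
tool_pos: [0.5078, -0.2024, 0.0703]
orientation: [-3.141, -0.071, 0.001]
force: [-0.1, -0.5, -3.7]
opening: 0.0115
gripper_force: 45.0
```

arm_command(deltas=[[[0,0,-0.1,0,0,0],[0,0,-0.1,0,0,0],[0,0,-0.1,0,0,0],[0,0,0,0,0,0]]])

```text
t: 8.17
tool_pos: [0.5078, -0.2024, 0.0673]
orientation: [-3.141, -0.071, 0.001]
force: [-0.8, 0.3, -2.9]
opening: 0.0118
gripper_force: 45.0
```

arm_command(deltas=[[[0,0,-0.2,0,0,0],[0,0,-0.2,0,0,0],[0,0,-0.2,0,0,0],[0,0,-0.2,0,0,0],[0,0,-0.1,0,0,0],[0,0,0,0,0,0]]])

```text
t: 8.67
tool_pos: [0.5077, -0.2024, 0.0582]
orientation: [-3.14, -0.071, 0.001]
force: [-0.3, 0.3, -3.4]
opening: 0.0118
gripper_force: 45.0
```

arm_command(deltas=[[[0,0,-0.1,0,0,0],[0,0,-0.1,0,0,0],[0,0,0,0,0,0]]])

```text
t: 8.92
tool_pos: [0.5079, -0.2024, 0.0564]
orientation: [-3.141, -0.071, 0.0]
force: [-0.7, 0.0, -3.0]
opening: 0.0118
gripper_force: 45.0
```

arm_command(deltas=[[[0,0,-0.1,0,0,0],[0,0,-0.1,0,0,0],[0,0,0,0,0,0]]])

```text
t: 9.17
tool_pos: [0.5079, -0.2024, 0.0544]
orientation: [-3.141, -0.071, 0.0]
force: [0.1, 0.2, -4.0]
opening: 0.0116
gripper_force: 45.0
```

arm_command(deltas=[[[0,0,-0.05,0,0,0],[0,0,0,0,0,0]]])

```text
t: 9.33
tool_pos: [0.5079, -0.2024, 0.054]
orientation: [-3.141, -0.071, 0.0]
force: [0.0, 0.4, -3.1]
opening: 0.0117
gripper_force: 45.0
```

arm_command(deltas=[[[0,0,-0.05,0,0,0],[0,0,0,0,0,0]]])

```text
t: 9.5
tool_pos: [0.508, -0.2025, 0.0536]
orientation: [-3.141, -0.071, -0.0]
force: [-0.1, 0.1, -3.5]
opening: 0.0118
gripper_force: 45.0
```

arm_command(deltas=[[[0,0,-0.05,0,0,0],[0,0,0,0,0,0]]])

```text
t: 9.67
tool_pos: [0.5081, -0.2025, 0.0532]
orientation: [3.141, 0.071, 0.0]
force: [-0.8, 0.6, -3.3]
opening: 0.0116
gripper_force: 45.0
```

arm_command(deltas=[[[0,0,-0.05,0,0,0],[0,0,0,0,0,0]]])

```text
t: 9.83
tool_pos: [0.5081, -0.2026, 0.0531]
orientation: [3.141, 0.071, 0.0]
force: [-2.3, 1.3, 3.1]
opening: 0.0115
gripper_force: 45.0
```

The blank is on the floor: the force rose by 6 N at z = 0.053, as expected. Now I slide it along the slot.

arm_command(deltas=[[[0.1,0.004,0,0,0,0],[0.15,0.006,0,0,0,0],[0.15,0.006,0,0,0,0],[0.15,0.006,0,0,0,0],[0.15,0.006,0,0,0,0],[0.1,0.004,0,0,0,0],[0,0,0,0,0,0]]])

```text
t: 10.42
tool_pos: [0.5163, -0.2025, 0.0531]
orientation: [3.14, 0.071, 0.001]
force: [-3.4, -0.9, 5.1]
opening: 0.0116
gripper_force: 45.0
```

arm_command(deltas=[[[0.1,0.004,0,0,0,0],[0.1,0.004,0,0,0,0],[0,0,0,0,0,0]]])

```text
t: 10.67
tool_pos: [0.5182, -0.2024, 0.0531]
orientation: [3.14, 0.071, 0.0]
force: [-4.3, 0.0, 5.9]
opening: 0.0117
gripper_force: 45.0
```

arm_command(deltas=[[[0.05,0.002,0.03,0,0,0],[0.1,0.004,0,0,0,0],[0,0,0,0,0,0]]])

```text
t: 10.92
tool_pos: [0.5197, -0.2022, 0.0531]
orientation: [3.14, 0.071, 0.0]
force: [-3.4, 0.3, 3.4]
opening: 0.0116
gripper_force: 45.0
```

arm_command(deltas=[[[0.1,0.004,0,0,0,0],[0.05,0.002,0,0,0,0],[0,0,0,0,0,0]]])

```text
t: 11.17
tool_pos: [0.5211, -0.2021, 0.0531]
orientation: [3.141, 0.071, 0.0]
force: [-4.5, -0.4, 5.4]
opening: 0.0119
gripper_force: 45.0
```

arm_command(deltas=[[[0.05,0.002,0.01,0,0,0],[0.05,0.002,0,0,0,0],[0,0,0,0,0,0]]])

```text
t: 11.42
tool_pos: [0.5221, -0.202, 0.0531]
orientation: [3.141, 0.071, 0.0]
force: [-5.2, -0.1, 4.4]
opening: 0.0118
gripper_force: 45.0
```

arm_command(deltas=[[[0.05,0.002,0,0,0,0],[0,0,0,0,0,0]]])

```text
t: 11.58
tool_pos: [0.5224, -0.2019, 0.0531]
orientation: [3.141, 0.071, -0.001]
force: [-6.0, -0.2, 5.0]
opening: 0.0116
gripper_force: 45.0
```

arm_command(deltas=[[[0.05,0.002,0,0,0,0],[0,0,0,0,0,0]]])

```text
t: 11.75
tool_pos: [0.5229, -0.2019, 0.0531]
orientation: [3.141, 0.071, -0.001]
force: [-5.4, -0.2, 5.5]
opening: 0.0115
gripper_force: 45.0
```

arm_command(deltas=[[[0.05,0.002,0,0,0,0],[0,0,0,0,0,0]]])

```text
t: 11.92
tool_pos: [0.5233, -0.2019, 0.0531]
orientation: [3.141, 0.071, -0.001]
force: [-6.0, -0.4, 6.5]
opening: 0.0118
gripper_force: 45.0
```

arm_command(deltas=[[[0.04,0.002,0.01,0,0,0],[0,0,0,0,0,0]]])

```text
t: 12.08
tool_pos: [0.5237, -0.2019, 0.0531]
orientation: [3.141, 0.071, -0.001]
force: [-5.3, -1.1, 6.1]
opening: 0.0117
gripper_force: 45.0
```

arm_command(deltas=[[[0.04,0.002,0,0,0,0],[0,0,0,0,0,0]]])

```text
t: 12.25
tool_pos: [0.524, -0.2019, 0.0531]
orientation: [-3.141, -0.071, 0.001]
force: [-5.9, -0.3, 6.4]
opening: 0.0117
gripper_force: 45.0
```

arm_command(deltas=[[[0.04,0.002,0,0,0,0],[0,0,0,0,0,0]]])

```text
t: 12.42
tool_pos: [0.5244, -0.2019, 0.0531]
orientation: [3.141, 0.071, -0.001]
force: [-7.5, -0.8, 7.0]
opening: 0.0117
gripper_force: 45.0
```

arm_command(deltas=[[[0.03,0.001,0.02,0,0,0],[0,0,0,0,0,0]]])

```text
t: 12.58
tool_pos: [0.5247, -0.2018, 0.0532]
orientation: [-3.141, -0.071, 0.001]
force: [-4.6, -1.2, 3.9]
opening: 0.0112
gripper_force: 45.0
```

arm_command(deltas=[[[0.03,0.001,0,0,0,0],[0,0,0,0,0,0]]])

```text
t: 12.75
tool_pos: [0.5249, -0.2018, 0.0532]
orientation: [-3.141, -0.071, 0.001]
force: [-6.2, -1.2, 4.7]
opening: 0.0118
gripper_force: 45.0
```

arm_command(deltas=[[[0.03,0.001,0,0,0,0],[0,0,0,0,0,0]]])

```text
t: 12.92
tool_pos: [0.5251, -0.2018, 0.0531]
orientation: [-3.141, -0.071, 0.002]
force: [-6.8, -0.4, 5.4]
opening: 0.0117
gripper_force: 45.0
```

arm_command(deltas=[[[0.04,0.002,0.01,0,0,0],[0,0,0,0,0,0]]])

```text
t: 13.08
tool_pos: [0.5251, -0.2018, 0.0532]
orientation: [-3.141, -0.071, 0.003]
force: [-7.4, -0.4, 6.6]
opening: 0.0116
gripper_force: 45.0
```

arm_command(deltas=[[[0.04,0.002,0,0,0,0],[0,0,0,0,0,0]]])

```text
t: 13.25
tool_pos: [0.5252, -0.2018, 0.0531]
orientation: [-3.141, -0.071, 0.004]
force: [-9.9, -1.4, 8.2]
opening: 0.0118
gripper_force: 45.0
```

arm_command(deltas=[[[0.04,0.002,0,0,0,0],[0,0,0,0,0,0]]])

```text
t: 13.42
tool_pos: [0.5253, -0.2018, 0.0532]
orientation: [-3.141, -0.071, 0.005]
force: [-10.6, -1.3, 8.0]
opening: 0.0117
gripper_force: 45.0
```

The tip is now rigid, since x has stalled at 0.5252. I'll push slightly more to offset the floor friction and hold for over a second.

arm_command(deltas=[[[0.04,0.002,0.01,0,0,0],[0.03,0.001,0,0,0,0],[0,0,0,0,0,0]]])

```text
t: 13.67
tool_pos: [0.5254, -0.2018, 0.0532]
orientation: [-3.14, -0.071, 0.007]
force: [-14.7, -0.7, 11.1]
opening: 0.0116
gripper_force: 45.0
```

arm_command(deltas=[[[0,0,0,0,0,0],[0,0,0,0,0,0],[0,0,0,0,0,0],[0,0,0,0,0,0],[0,0,0,0,0,0],[0,0,0,0,0,0],[0,0,0,0,0,0],[0,0,0,0,0,0],[0,0,0,0,0,0],[0,0,0,0,0,0]]])

```text
t: 14.5
tool_pos: [0.5254, -0.2018, 0.0532]
orientation: [-3.14, -0.071, 0.007]
force: [-14.5, -0.9, 11.1]
opening: 0.0117
gripper_force: 45.0
```

arm_command(deltas=[[[0,0,0,0,0,0],[0,0,0,0,0,0],[-0.03,-0.001,0.01,0,0,0],[-0.03,-0.001,0.01,0,0,0],[-0.02,-0.001,0.01,0,0,0],[0,0,0,0,0,0]]])

```text
t: 15.0
tool_pos: [0.5253, -0.2018, 0.0532]
orientation: [-3.14, -0.071, 0.004]
force: [-8.9, -1.9, 4.6]
opening: 0.0121
gripper_force: 45.0
```

arm_command(deltas=[[[-0.03,-0.001,0.01,0,0,0],[-0.02,-0.001,0.01,0,0,0],[0,0,0,0,0,0]]])

```text
t: 15.25
tool_pos: [0.5252, -0.2018, 0.0532]
orientation: [-3.141, -0.071, 0.003]
force: [-6.1, -2.6, 0.7]
opening: 0.0114
gripper_force: 45.0
```

arm_command(deltas=[[[0,0,0,0,0,0],[0,0,0,0,0,0],[0,0,0,0,0,0]]], squeeze=8)

```text
t: 15.5
tool_pos: [0.5253, -0.2017, 0.0532]
orientation: [-3.14, -0.071, 0.003]
force: [-4.9, -0.6, 1.6]
opening: 0.0117
gripper_force: 8.0
```

arm_command(deltas=[[[0,0,0,0,0,0],[0,0,0,0,0,0],[0,0,0,0,0,0],[0,0,0,0,0,0]]], gripper=-0.3)

```text
t: 15.83
tool_pos: [0.5266, -0.2016, 0.0541]
orientation: [-3.141, -0.071, -0.001]
force: [0.3, -0.1, 1.1]
opening: 0.0315
gripper_force: 0.0
```

arm_command(deltas=[[[0,0,0.5,0,0,0],[0,0,1,0,0,0],[0,0,2,0,0,0],[0,0,3,0,0,0],[0,0,3,0,0,0],[0,0,3,0,0,0],[0,0,3,0,0,0],[-1,0,2,0,0,0],[-3,0,0,0,0,0],[-3,0,0,0,0,0],[-1,0,0,0,0,0],[0,0,0,0,0,0]]])

```text
t: 16.83
tool_pos: [0.4449, -0.2019, 0.2306]
orientation: [3.14, 0.07, 0.002]
force: [0.9, 0.3, -1.1]
opening: 0.0328
gripper_force: 0.0
```

Run:
```python
from h import *
np.set_printoptions(precision=4,suppress=True)
s=monitor.read_state(); W=eyes.camera_model("wrist"); w=eyes.read_camera("wrist"); sc=eyes.read_camera("scene")
print(s["t"],s["tool_pos"],s["force"])
import pickle; pickle.dump(W,open("W4.pkl","wb")); cv2.imwrite("pics/w4full.png",w)
u,v=proj(W,[.54,-.202,.06])[0].astype(int); print(u,v)
x0,y0=max(0,u-50),max(0,v-60); print(x0,y0)
a=crop(w,x0,y0,100,130,4); b=cv2.resize(crop(sc,190,150,300,130,1.333),(400,173)) if 0 else crop(sc,200,150,100,130,4)
cv2.imwrite("pics/c8.png",np.hstack([a[:520],b[:a.shape[0]]]))
```

```text
16.8333 [ 0.4449 -0.2019  0.2306] [ 0.8643  0.2865 -1.0689]
320 112
270 52
```

View pics/c8.png

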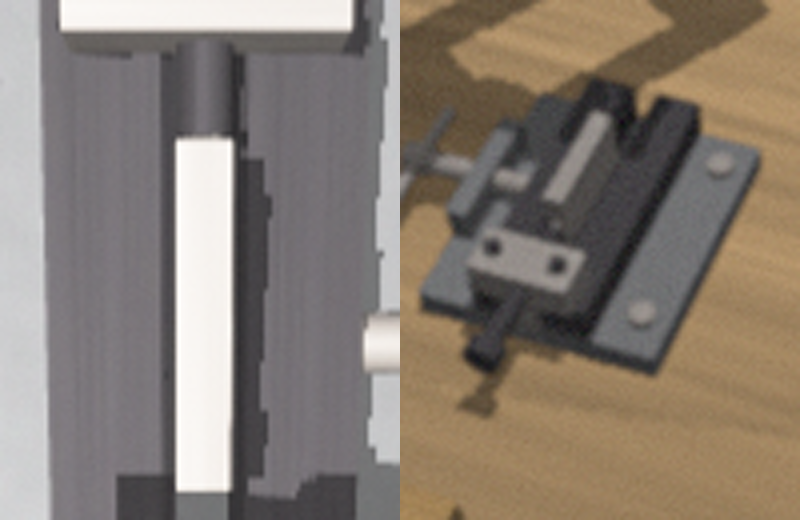

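The blank stands upright in the slot with its end, at crop (205,138), against the screw. One numeric check remains before handing in.

Run:
```python
from h import *
import pickle
W=pickle.load(open("W4.pkl","rb"))
f=plane(W,(270+204/4,52+138/4),.080);r=plane(W,(270+204/4,52+491/4),.080)
print(f,r,np.linalg.norm(f-r)); print(monitor.read_state()["t"])
from plant import ticket
print(ticket.close_job())
```

```text
[ 0.55794098 -0.20149805  0.08      ] [ 0.48814691 -0.2047738   0.08      ] 0.06987089739609265
16.9333
the job is handed in; nothing more can be done
None
```

The 12 mm blank was the left one in the rack, confirmed by an 11.9 mm pinch; I did not pinch the other two. It now stands on the vice slot floor with its end at the stop tip, held there for about a second at 14.5 N wrist reading including floor friction (so roughly 10–14 N on the tip), and the job was handed in at 16.9 s.

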